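Torque the band wheel's spindle nut until the wrench breaks over

ROBOT

A 7-joint arm with a two-finger parallel gripper is mounted at the origin on the work surface. World frame = base frame: x ahead of the robot, y to its left, z up, the work surface at z = 0. Lengths are in m, angles in rad, forces in N, time in s.
With the tool pointing down it reaches from about 0.425 to 0.8 m from the base axis. Payload 8.3 kg.
Tool frame: the origin (TCP) lies between the finger pads; the fingertips stand bot.tip_extent ahead of it and the grasp point (between the pads) lies 5 mm behind it (bot.tip_extent is the distance from the TCP to the fingertips, in m); z points along the fingers, y is the direction in which the jaws open and shut (so a half turn about z gives the same grasp; the last joint's range is limited). The gripper opens to 85 mm and grips with 20 to 120 N. Pads are 22 mm wide; open, the fingers measure 114 mm over their backs; the gripper's body (76 mm by 85 mm) begins 54 mm behind the grasp point. The pads swing forward as they close: fully open they stand 13 mm farther back than shut.
Start: joints at [-1.24, 0.383, 0.016, 1.37, -0.006, 1.388, -0.046], TCP at [0.24, 0.577, 0.245] pointing down, gripper open.
Joint ranges: [-2.95, 2.95], [-0.25, 2.06], [-1.52, 1.56], [0.18, 2.33], [-1.44, 4.58], [0.02, 2.06], [-3.01, 3.01]. Speed limits (rad/s): [2.39, 2.39, 3.01, 3.01, 3.14, 3.14, 3.14].

INTERFACE

Orientations are given as a rotation vector (axis times angle).
In Python, from station import bot, imaging gives the robot as it stands.
- The arm moves only by the tool send_rows, never from a script. Its argument "deltas" is a list of rows, each a list of 4 numbers: the shift along the tool's x, y, z in units of 30 mm (1.0 is 30 mm), then the turn about the tool's z in units of 6 degrees (1.0 is 6 degrees). A call has exactly 5 rows; each row is the pose to reach, as a shift and turn from the pose commanded when the call began, along the tool's axes at that moment; what a row does not reach only later rows make up. A row lasts 1/12 s, in which the tool goes at most 41.7 mm and 7.16 degrees, less where a joint would pass 70% of its speed; a pose out of reach is approached as far as the arm can. A call with a gripper value outside its range is refused whole. "jaw" is the closure in counts, from 0 (fully open) to 255 (shut), set as the call begins (left out, the last holds). The fingers move at their own pace and stop on an object; "grip_force" is the grip in N (left out, the last holds). Time passes only in rows, so rows that repeat a pose let the fingers close, or fill a call up. It gives the time, the measured TCP pose, the force and the opening at its end, in the units of the state.
- bot.read_state(): the state, without advancing time (a new reading comes with each control period).
- imaging.read_camera(name): name is "scene" or "side" or "wrist"; returns the picture (384x512x3 uint8, red, green, blue); there is no depth.
- imaging.get_calibration(name): a dict with "fov_y" (degrees; the focal length in pixels is half the picture's height over the tangent of half this angle, whatever the lens; pixels are square), "cx", "cy" (the principal point, pixels), "R" (3x3) and "t" (3): a world point X has camera coordinates R X + t; the wrist camera has in their place "hand_eye" (4x4, takes a point from camera to tool coordinates, whose origin is the TCP and whose axes are the flange's). Camera axes: x right, y down, z forward; pixel columns grow to the right and rows downward; lengths in m; the calibration is good to about 2 mm. A picture is of the moment at which its call begins: read the wrist's pose just before it. get_calibration takes no time and is no camera call.
- bot.job_done(): hands the job in, once; it reports no verdict.
The state is a dict: "time_s": time; "q": joint angles; "qvel": joint speeds; "effort": joint torques, N m; "ee_pos": TCP position; "eef_rot": TCP orientation; "contact_force": force on the tool from outside, world axes, zero at the start; "moment": the same for the moment, N m; "finger_gap": finger opening in m.
Only numpy, scipy, OpenCV 4.12 (cv2) and the standard library are available. Lean on these libraries where they do the work, as an engineer would, in place of code of your own. Each camera call takes 0.05 s, during which the arm holds its last target. There are 200 camera calls.

TASK

Take the torque wrench from its wooden cradle, fit its socket fully down over the brass spindle nut of the green band wheel, and tighten the nut clockwise (seen from above) until the wrench breaks over at its hinge; stop there at once, because forcing it on past the break crushes the wheel's bearings. Then lift the wrench off and lay it back in its cradle, socket in the square pocket and handle in the saddle, without pushing the bowl, the tin or the wooden block about.

Things in the scene. Friction and masses are not known exactly. Their poses are not given: they have to be found in the camera images.
- wheel: Green cast band wheel, 250 mm across with a black tyre, lying flat on its carriage, which is bolted to the bench: it does not move. Origin on the bench under its centre, z up along the spindle. Rim top is 56 mm, hub top 60 mm above the bench; a thin washer lies on the hub under the nut (washer top 64 mm).
- nut: Brass hexagon nut on the spindle, 36 mm across flats, 18 mm tall, bevelled top; the spindle stands 3 mm out of it. Origin: centre of its underside, 64 mm above the bench; z up, x through a corner. Turns clockwise (from above) easily (0.2 N m) by an unknown 0.1 to 0.7 rad, then meets the washer: the resistance jumps to 1 N m and climbs by 2 N m per rad.
- preload (a joint): How far the nut has been turned after it met the washer, rad, 0 at the start, growing clockwise; it stays where it is left. The wrench breaks over at about 0.2 to 0.35 rad (1.5 to 1.8 N m on the nut); beyond 0.42 rad the bearings are crushed.
- wrench: Torque wrench with socket, 0.42 kg, 250 mm long; balance 60 mm from the socket's axis, on the bare tube (19 mm thick); lifted by its end it may bind on the nut. Origin: centre of the socket's mouth (lowest face); z up, x along handle. Hexagon 38 mm across flats, 20 deep, a corner on x: fits at multiples of 60 deg from the nut's x, +-6 deg. 52 mm outside. Fully down its mouth is 1 mm above the nut's underside; out of line, 7 mm or more.
- breakover (a joint): Vertical hinge of the wrench, 22 mm along x from the socket's axis: angle by which the handle has folded clockwise against the head, rad. Held at 0 by a spring until the set torque (1.5 N m at the hinge: 12 N if only pushed sideways at the grip), then it gives way suddenly, the force falling to about a third, to a hard stop at 0.22; springs back to 0 when let go.
- wrench_grip (a point): Middle of the black handle's free part: 150 mm along x from the socket's axis, 47 mm above the mouth. The handle is a bar of square section 26 x 26 mm from 100 to 240 mm along x; a bare round tube, 19 mm thick, runs from 30 to 80 mm. Let go on the nut, the handle droops by 10 to 25 deg.
- wrench_rest (a point): Point on the underside of the handle, 205 mm along x from the socket's axis, which rests on the cradle's saddle.
- cradle: Wooden cradle, fixed on the bench: a board 310 x 100 mm, 12 mm thick, with a square pocket for the socket and a saddle block for the handle. Origin on the bench under the pocket's centre, x towards the saddle.
- cradle_pocket (a point): Centre of the pocket's floor, 12 mm above the bench. The pocket is 64 mm square inside, its walls 16 mm high above the floor.
- cradle_saddle (a point): Centre of the saddle's top, 205 mm along x from the pocket, 46 mm above the bench. Its two side horns stand 38 mm apart and 14 mm high; the saddle is 20 mm wide along x.
- bowl: Turned wooden bowl, 100 mm across, 45 mm tall, standing on the bench. Origin under its centre. Leave alone.
- grease_tin: Yellow tin, 64 mm across, 55 mm tall. Origin under its centre. Leave alone.
- offcut: Wooden block 90 x 60 x 35 mm. Origin under its centre. Leave alone.

How it is judged:
On the way, in this order (a step that is already met when the one before it is completed fails the run):
1. the socket is fully down over the nut (horizontal distance between wrench and nut below 0.004 m and z of wrench in the frame of nut below 0.006 m), for 0.2 s.
2. the wrench, on the nut, has broken over at its hinge (all of step 1 and value of joint breakover above 0.1 rad and value of joint preload above 0.15 rad), for 0.05 s.
At the end, for the whole second after the job is handed in: The nut is tightened to the break-over torque (preload between 0.15 and 0.42 rad), the wrench is unbroken and at rest in its cradle: socket standing on the pocket's floor (within 10 mm of its centre, 4 mm in height), handle on the saddle (within 14 mm), level within 4 deg (value of joint preload between 0.15 and 0.42 rad and value of joint breakover below 0.05 rad and horizontal distance between wrench and cradle_pocket below 0.01 m and z of wrench in the frame of cradle_pocket below 0.004 m and horizontal distance between wrench_rest and cradle_saddle below 0.014 m and angle between wrench's own z axis and vertical below 0.07 rad and linear speed of wrench below 0.02 m/s); the robot touches nothing.
It fails at once if the nut is forced past the break-over torque and the bearings are crushed (preload beyond 0.42 rad) (value of joint preload above 0.42 rad).
It fails at once if the bowl, the tin or the block is pushed by more than 20 mm (distance of any of bowl, grease_tin, offcut from where it was at the start of the episode above 0.02 m).
It also fails if it takes over 72 s, if anything falls off the work surface, if the arm or the gripper's body presses on something with over 40 N, if the wrist force passes 120 N, or if a joint passes its speed limit or range.

## Working session

There is one attempt and no reset: what is moved stays moved. The work goes in short steps, Python scripts to look and compute and a tool call to move; the robot and the scene stay as the last step left them, time stands still between calls to the robot, and variables do not carry over. Pictures are saved under pics/ and viewed, about 8 in all and at most 12, crops included, and the job is handed in when it is done.

Besides the shell and the picture viewer there is one more tool, called as name([rows], argument=value, ...), one row to a line, values as JSON. send_rows: Moves the arm, as the interface text tells. Its arguments: {"type":"object","properties":{"deltas":{"type":"array"},"jaw":{"type":"number"},"grip_force":{"type":"number"}},"required":["deltas"]}

```bash
ls; mkdir -p pics; python3 - <<'E'
from station import bot, imaging
import cv2, numpy as np
print(bot.tip_extent, bot.read_state())
ims=[]
for n in ("scene","side","wrist"):
    im=imaging.read_camera(n); cv2.imwrite(f"pics/{n}0.png",im[:,:,::-1]); 
    c=imaging.get_calibration(n); print(n,c)
E
```

```text
pics
0.014 {'time_s': 0.0, 'q': array([-1.23988813,  0.38422799,  0.01638187,  1.37116901, -0.00632695,
        1.3881787 , -0.04650884]), 'qvel': array([-2.87388670e-04, -2.21233147e-03,  2.26774984e-05,  4.75625152e-04,
       -2.10756311e-03, -6.32317095e-04, -6.56876500e-04]), 'effort': array([ 8.93606430e-04, -6.27610803e+01,  8.44896678e-01, -3.71815968e+01,
        1.66257581e-02,  1.40202261e-02,  4.52211793e-06]), 'ee_pos': array([0.23959764, 0.57673651, 0.24427849]), 'eef_rot': array([-6.14465159e-01, -3.08053848e+00,  2.98296964e-03]), 'contact_force': array([-0.40804345,  0.40429004,  0.62862952]), 'moment': array([-0.0459874 ,  0.00758825, -0.00547797]), 'finger_gap': 0.08562942114907719}
scene {'fov_y': 54.167175514921816, 'cx': 256.50288645449257, 'cy': 197.517719713898, 'R': array([[ 0.53004534,  0.84793049, -0.00811313],
       [ 0.61895392, -0.39341539, -0.67979437],
       [-0.5796102 ,  0.35530018, -0.73335789]]), 't': array([-0.31461723, -0.32503233,  1.51533095])}
side {'fov_y': 45.05334687058086, 'cx': 251.363830160035, 'cy': 183.69103993210888, 'R': array([[ 9.81989016e-01, -1.88937563e-01, -4.12700325e-04],
       [-1.11566855e-01, -5.78094878e-01, -8.08306346e-01],
       [ 1.52480851e-01,  7.93793996e-01, -5.88761990e-01]]), 't': array([-0.57868618,  0.12235813,  1.24873067])}
wrist {'fov_y': 66.00840652965049, 'cx': 256.5863963976999, 'cy': 187.35402390732418, 'hand_eye': array([[ 8.81559765e-04, -9.65095235e-01, -2.61897709e-01,
         6.65393483e-02],
       [ 9.99999571e-01,  9.25578259e-04, -4.47189139e-05,
         2.45863321e-04],
       [ 2.85564837e-04, -2.61897557e-01,  9.65095637e-01,
        -1.27923025e-01],
       [ 0.00000000e+00,  0.00000000e+00,  0.00000000e+00,
         1.00000000e+00]])}
```

```bash
python3 - <<'E'
import cv2,numpy as np
a=cv2.imread("pics/scene0.png");b=cv2.imread("pics/side0.png")
cv2.imwrite("pics/s1.png",cv2.resize(a,(800,600),interpolation=cv2.INTER_CUBIC));cv2.imwrite("pics/s2.png",cv2.resize(b,(800,600),interpolation=cv2.INTER_CUBIC))
E
```

```text
(no output)
```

View pics/s1.png

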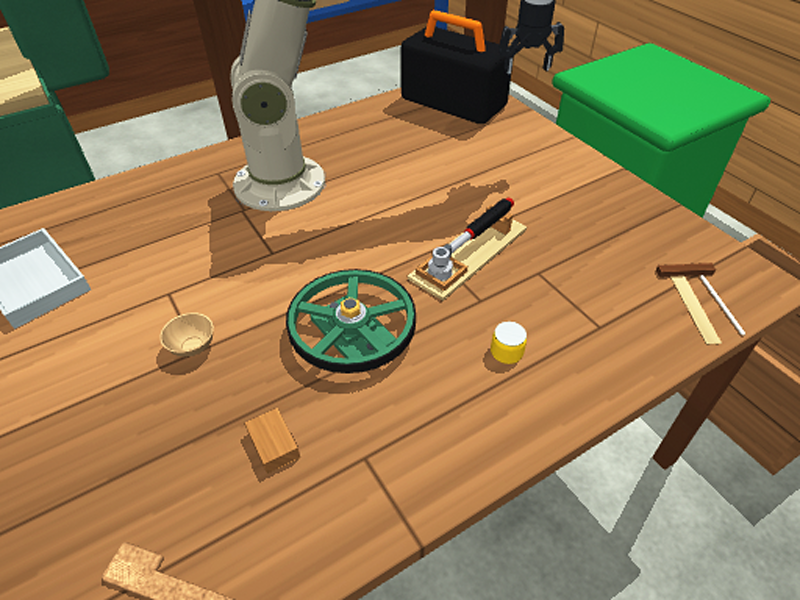

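View pics/s2.png

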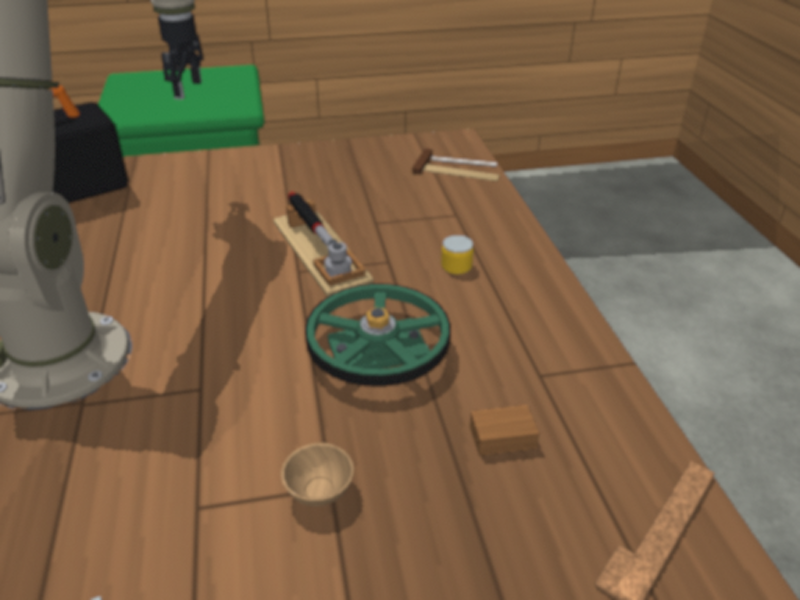

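The scene image shows the nut at (350,303), the socket top at (441,251) and the handle end at (509,202), at 800x600 scale. In the side image they are at (378,313), (335,245) and (294,197).

```bash
cat > h.py <<'E'
from station import bot, imaging
import cv2, numpy as np
from scipy.spatial.transform import Rotation as Ro
def cam(n, st=None):
    c=imaging.get_calibration(n); f=192/np.tan(np.radians(c['fov_y']/2))
    K=np.array([[f,0,c['cx']],[0,f,c['cy']],[0,0,1]])
    if n=='wrist':
        T=np.eye(4);T[:3,:3]=Ro.from_rotvec(st['eef_rot']).as_matrix();T[:3,3]=st['ee_pos']
        M=np.linalg.inv(T@c['hand_eye']);return K,M[:3,:3],M[:3,3]
    return K,np.array(c['R']),np.array(c['t'])
def onplane(k,uv,z):
    K,R,t=k; d=R.T@np.linalg.inv(K)@[uv[0],uv[1],1]; o=-R.T@t
    return o+d*(z-o[2])/d[2]
def proj(k,X):
    K,R,t=k; p=K@(R@np.asarray(X)+t); return p[:2]/p[2]
def snap(n,name):
    st=bot.read_state(); im=imaging.read_camera(n)[:,:,::-1].copy(); cv2.imwrite(f"pics/{name}.png",im); return im,cam(n,st),st
def tooldelta(st,target,yaw=None):
    R=Ro.from_rotvec(st['eef_rot']).as_matrix()
    return R.T@(np.asarray(target)-st['ee_pos'])/0.03
E
python3 - <<'E'
from h import *
s=cam('scene');d=cam('side')
for n,a,b,z in [("nut",(350,303),(378,313),.084),("sock",(441,251),(335,243),.07),("hend",(509,202),(294,197),.06),("tin",(509,330),(458,243),.055),("block",(272,435),(505,420),.035),("bowl",(187,328),(318,465),.045)]:
    a=np.array(a)*.64;b=np.array(b)*.64
    P=[k[0]@np.c_[k[1],k[2]] for k in(s,d)]
    X=cv2.triangulatePoints(P[0],P[1],a.reshape(2,1),b.reshape(2,1));X=(X[:3]/X[3]).ravel()
    print(n,X.round(3),onplane(s,a,z).round(3),onplane(d,b,z).round(3))
st=bot.read_state();print(Ro.from_rotvec(st['eef_rot']).as_matrix().round(3))
E
```

```text
nut [ 0.547 -0.084  0.083] [ 0.547 -0.083  0.084] [ 0.547 -0.087  0.084]
sock [0.506 0.155 0.074] [0.506 0.155 0.07 ] [0.506 0.165 0.07 ]
hend [0.442 0.389 0.058] [0.441 0.39  0.06 ] [0.443 0.384 0.06 ]
tin [0.747 0.14  0.058] [0.743 0.146 0.055] [0.749 0.142 0.055]
block [ 0.7   -0.317  0.035] [ 0.7   -0.318  0.035] [ 0.7   -0.317  0.035]
bowl [ 0.414 -0.364  0.053] [ 0.404 -0.362  0.045] [ 0.415 -0.358  0.045]
[[-0.923  0.384 -0.001]
 [ 0.384  0.923 -0.001]
 [-0.    -0.002 -1.   ]]
```

send_rows([
  [-1.1,-0.7,0,0.9],
  [-2.2,-1.4,0,1.8],
  [-3.3,-2.1,0,2.7],
  [-4.4,-2.8,0,3.6],
  [-5.5,-3.5,0,4.5],
], jaw=0, grip_force=60)

```text
time_s: 0.57
ee_pos: [0.3525, 0.4151, 0.2451]
eef_rot: [-1.323, -2.849, 0.001]
contact_force: [0.7, 0.7, 1.0]
finger_gap: 0.0855
```

```bash
cat >> h.py <<'E'
def tell(target,yheading):
    """remaining move (units) to TCP target with tool y at heading (deg)"""
    st=bot.read_state(); R=Ro.from_rotvec(st['eef_rot']).as_matrix()
    cur=np.degrees(np.arctan2(R[1,1],R[0,1])); tr=(cur-yheading+180)%360-180
    print('t',round(st['time_s'],2),'pos',st['ee_pos'].round(4),'yh',cur.round(2),'tilt',R[2,:2].round(3),'F',st['contact_force'].round(1),'M',st['moment'].round(2),'gap',round(st['finger_gap'],4))
    print('move',tooldelta(st,target).round(2),'turn',round(tr/6,2))
E
python3 -c "
from h import *
tell([.49,.215,.23],15.5)"
```

```text
t 0.57 pos [0.3525 0.4151 0.2451] yh 40.18 tilt [ 0. -0.] F [0.7 0.7 1. ] M [ 0.03 -0.    0.01] gap 0.0855
move [-8.05 -0.8   0.5 ] turn 4.11
```

send_rows([
  [-1.3,-0.1,0.1,0.8],
  [-2.6,-0.3,0.2,1.6],
  [-3.9,-0.4,0.3,2.4],
  [-5.2,-0.5,0.4,3.2],
  [-6.5,-0.6,0.5,4.1],
])

```text
time_s: 0.98
ee_pos: [0.4653, 0.255, 0.2302]
eef_rot: [-1.899, -2.502, -0.0]
contact_force: [1.0, -0.1, 0.0]
finger_gap: 0.0856
```

```bash
python3 -c "
from h import *
tell([.49,.215,.23],15.5)"
```

```text
t 0.98 pos [0.4653 0.255  0.2302] yh 15.62 tilt [ 0. -0.] F [ 1.  -0.1  0. ] M [0.02 0.   0.02] gap 0.0856
move [-1.51  0.44  0.01] turn 0.02
```

send_rows([
  [-0.7,0.2,0,0],
  [-1.5,0.44,0,0],
  [-1.5,0.44,0,0],
  [-1.5,0.44,0,0],
  [-1.5,0.44,0,0],
])

```text
time_s: 1.4
ee_pos: [0.4892, 0.2177, 0.23]
eef_rot: [-1.893, -2.506, 0.0]
contact_force: [-0.2, 0.5, 1.4]
finger_gap: 0.0853
```

```bash
python3 -c "
from h import *
im,k,st=snap('wrist','w1')
cv2.imwrite('pics/w1b.png',cv2.resize(im,(800,600),interpolation=cv2.INTER_CUBIC))
tell([.49,.215,.23],15.5)"
```

```text
t 1.45 pos [0.4889 0.2183 0.23  ] yh 15.94 tilt [ 0.    -0.001] F [-0.3  0.7  0.1] M [-0.02  0.01  0.03] gap 0.0853
move [-0.12  0.    0.  ] turn 0.07
```

View pics/w1b.png

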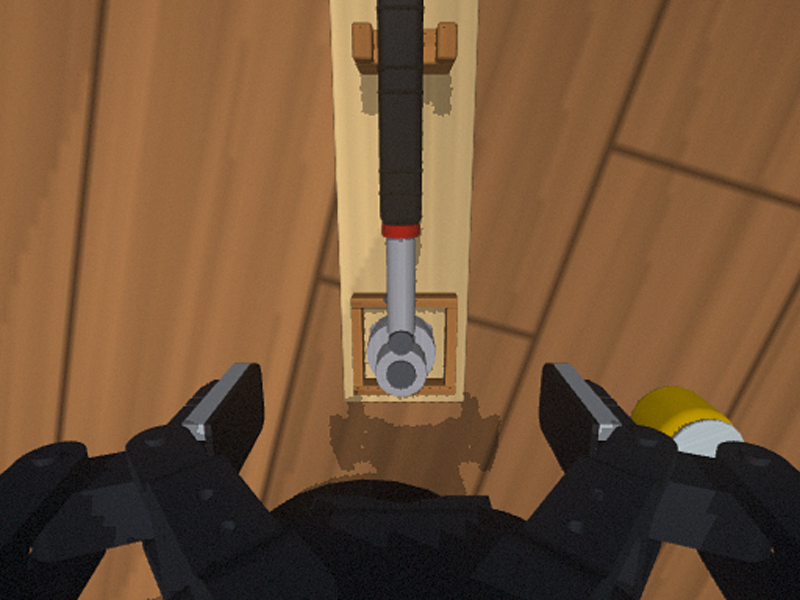

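The wrist view shows the wrench upright in the picture. The socket top is at (402,375), the tube's red ring at (402,238), the saddle horns at (362,25) and (447,25), and the inner pocket corners at about (362,306) and (447,386).

```bash
python3 -c "
from h import *
st=bot.read_state();k=cam('wrist',st)
for n,u,z in [('socktop',(402,375),.074),('tube80',(402,238),.059),('tubeEdgeL',(389,260),.059),('tubeEdgeR',(415,260),.059),('h100top',(401,220),.072),('handle top far',(400,5),.072),('pocTL',(362,306),.028),('pocTR',(447,306),.028),('pocBL',(361,386),.028),('pocBR',(447,386),.028),('hornL in front',(372,72),.046),('hornR',(438,72),.046),('hornLt',(362,25),.06),('hornRt',(447,25),.06)]:
    X=onplane(k,np.array(u)*.64,z); print(n,X.round(4))
E="
```

```text
File "<string>", line 6
    E=
      ^
SyntaxError: invalid syntax
```

```bash
python3 -c "
from h import *
st=bot.read_state();k=cam('wrist',st)
for n,u,z in [('socktop',(402,375),.074),('tube80',(402,238),.059),('tubeEdgeL',(389,260),.059),('tubeEdgeR',(415,260),.059),('h100top',(401,220),.072),('handle top far',(400,5),.072),('pocTL',(362,306),.028),('pocTR',(447,306),.028),('pocBL',(361,386),.028),('pocBR',(447,386),.028),('hornL in front',(372,72),.046),('hornR',(438,72),.046),('hornLt',(362,25),.06),('hornRt',(447,25),.06)]:
    X=onplane(k,np.array(u)*.64,z); print(n,X.round(4))
"
```

```text
socktop [0.508  0.1535 0.074 ]
tube80 [0.4832 0.2399 0.059 ]
tubeEdgeL [0.479  0.2236 0.059 ]
tubeEdgeR [0.4954 0.2283 0.059 ]
h100top [0.479  0.2523 0.072 ]
handle top far [0.4462 0.3648 0.072 ]
pocTL [0.4699 0.1783 0.028 ]
pocTR [0.5308 0.1958 0.028 ]
pocBL [0.4857 0.1148 0.028 ]
pocBR [0.5505 0.1334 0.028 ]
hornL in front [0.4374 0.3322 0.046 ]
hornR [0.4767 0.3434 0.046 ]
hornLt [0.4268 0.3524 0.06  ]
hornRt [0.474  0.3659 0.06  ]
```

```bash
python3 -c "
from h import *
tell([.4925,.2132,.054],16)"
```

```text
t 1.45 pos [0.4889 0.2183 0.23  ] yh 15.94 tilt [ 0.    -0.001] F [-0.3  0.7  0.1] M [-0.02  0.01  0.03] gap 0.0853
move [-0.2   0.07  5.87] turn -0.01
```

send_rows([
  [-0.1,0.05,1,0],
  [-0.2,0.07,2,0],
  [-0.2,0.07,3,0],
  [-0.2,0.07,4,0],
  [-0.2,0.07,4.8,0],
])

```text
time_s: 1.87
ee_pos: [0.4916, 0.2132, 0.084]
eef_rot: [-1.89, -2.508, 0.002]
contact_force: [0.3, 0.0, 0.8]
finger_gap: 0.0853
```

send_rows([
  [0,0,0.4,0],
  [0,0,0.8,0],
  [0,0,1.07,0],
  [0,0,1.07,0],
  [0,0,1.07,0],
])

```text
time_s: 2.28
ee_pos: [0.4936, 0.2123, 0.0548]
eef_rot: [1.894, 2.506, 0.001]
contact_force: [-0.4, -0.4, -0.1]
finger_gap: 0.0854
```

```bash
python3 -c "
from h import *
tell([.4925,.2132,.054],16)"
```

```text
t 2.28 pos [0.4936 0.2123 0.0548] yh 15.86 tilt [0.    0.001] F [-0.4 -0.4 -0.1] M [-0.02 -0.02 -0.04] gap 0.0854
move [ 0.04 -0.03  0.03] turn -0.02
```

Close and grip firmly.

send_rows([
  [0,0,0,0],
  [0,0,0,0],
  [0,0,0,0],
  [0,0,0,0],
  [0,0,0,0],
], jaw=255, grip_force=80)

```text
time_s: 2.7
ee_pos: [0.4933, 0.212, 0.0545]
eef_rot: [-1.894, -2.506, -0.001]
contact_force: [-4.3, 0.2, 1.0]
finger_gap: 0.0257
```

send_rows([
  [0,0,0,0],
  [0,0,0,0],
  [0,0,0,0],
  [0,0,0,0],
  [0,0,0,0],
])

```text
time_s: 3.12
ee_pos: [0.4934, 0.2121, 0.0546]
eef_rot: [-1.894, -2.506, -0.001]
contact_force: [-2.2, -1.2, 6.1]
finger_gap: 0.0167
```

```bash
python3 -c "
from h import *
tell([.4925,.2132,.054],16)"
```

```text
t 3.12 pos [0.4934 0.2121 0.0546] yh 15.84 tilt [0. 0.] F [-2.2 -1.2  6.1] M [-0.08  0.5  -0.01] gap 0.0167
move [ 0.04 -0.02  0.02] turn -0.03
```

send_rows([
  [0,0,-0.4,0],
  [0,0,-0.8,0],
  [0,0,-1.4,0],
  [0,0,-2,0],
  [0,0,-2,0],
])

```text
time_s: 3.53
ee_pos: [0.4955, 0.2126, 0.1184]
eef_rot: [1.893, 2.504, 0.009]
contact_force: [2.1, 0.1, -3.6]
finger_gap: 0.0166
```

```bash
python3 -c "
from h import *
tell([.4925,.2132,.054],16)
im,k,st=snap('wrist','w2');b,_,_=snap('side','w2s')
c=cv2.resize(b[110:200,150:270],(400,300),interpolation=cv2.INTER_CUBIC)
cv2.imwrite('pics/w2b.png',np.hstack([cv2.resize(im,(400,300)),c]))"
```

```text
t 3.53 pos [0.4955 0.2126 0.1184] yh 15.81 tilt [0.001 0.006] F [ 2.1  0.1 -3.6] M [-0.03 -0.18  0.01] gap 0.0166
move [ 0.04 -0.1   2.15] turn -0.03
```

View pics/w2b.png

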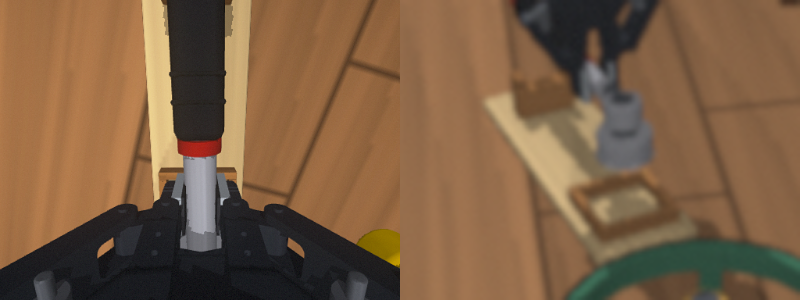

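Wrist and side crops show the wrench hanging level, clear of the pocket. Next I go beside the nut for a close look.

```bash
python3 -c "
from h import *
tell([.655,-.105,.2],16)"
```

```text
t 3.63 pos [0.4937 0.2121 0.1149] yh 15.84 tilt [0.001 0.002] F [-0.  -0.2 -5.7] M [0.   0.01 0.02] gap 0.0167
move [-11.63   2.29  -2.84] turn -0.03
```

send_rows([
  [0,0,-0.8,0],
  [-0.4,0.1,-1.7,0],
  [-1.2,0.2,-2.4,0],
  [-2.2,0.4,-2.84,0],
  [-3.2,0.6,-2.84,0],
])

```text
time_s: 4.05
ee_pos: [0.538, 0.1244, 0.2016]
eef_rot: [1.891, 2.507, 0.005]
contact_force: [0.5, -0.5, -4.1]
finger_gap: 0.0166
```

send_rows([
  [-1.1,0.2,0,0],
  [-2.2,0.4,0,0],
  [-3.3,0.6,0,0],
  [-4.4,0.8,0,0],
  [-5.5,1.1,0,0],
])

```text
time_s: 4.47
ee_pos: [0.613, -0.0269, 0.1977]
eef_rot: [-1.893, -2.505, 0.003]
contact_force: [1.1, 0.4, -3.4]
finger_gap: 0.0169
```

send_rows([
  [-1,0.2,0,0],
  [-1.9,0.4,0,0],
  [-2.6,0.55,0,0],
  [-2.9,0.6,0,0],
  [-2.9,0.6,0,0],
])

```text
time_s: 4.88
ee_pos: [0.654, -0.1075, 0.1973]
eef_rot: [-1.899, -2.501, 0.005]
contact_force: [-0.8, 0.1, -4.6]
finger_gap: 0.0169
```

```bash
python3 -c "
from h import *
im,k,st=snap('wrist','w3')
cv2.imwrite('pics/w3b.png',cv2.resize(im,(800,600),interpolation=cv2.INTER_CUBIC))
tell([.655,-.105,.2],16)"
```

```text
t 4.93 pos [ 0.6539 -0.1052  0.1975] yh 15.71 tilt [ 0.    -0.003] F [-0.2  1.  -4.5] M [ 0.01  0.02 -0.06] gap 0.0169
move [-0.    0.04 -0.08] turn -0.05
```

View pics/w3b.png

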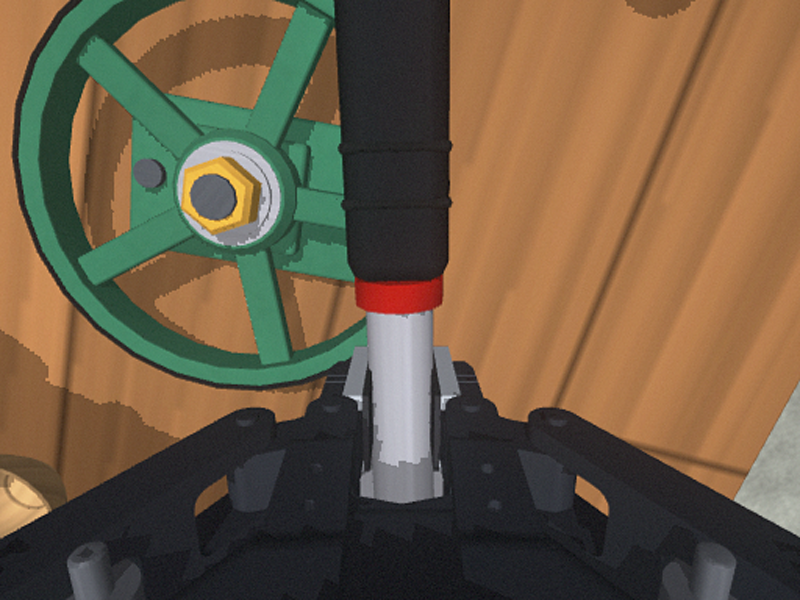

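The nut is in clear view at about (215,196), with spindle top centre at (213,196). The tube lies straight below the camera, with its red ring edge at (400,312). I'll fit a hexagon to the yellow area.

```bash
cat > fit.py <<'E'
from h import *
from scipy.optimize import minimize
def nutfit(name,k,x0,roi):
    im=cv2.imread(f'pics/{name}.png');hsv=cv2.cvtColor(im,cv2.COLOR_BGR2HSV)
    m=cv2.inRange(hsv,(18,130,90),(34,255,255)); z=np.zeros_like(m); a,b,c,d=roi; z[b:d,a:c]=m[b:d,a:c]
    cs,_=cv2.findContours(z,cv2.RETR_EXTERNAL,cv2.CHAIN_APPROX_NONE); h=cv2.convexHull(max(cs,key=cv2.contourArea)).reshape(-1,2)
    S=8
    def mask(p):
        r=np.zeros(((d-b)*S,(c-a)*S),np.uint8)
        cv2.fillConvexPoly(r,np.round((p-[a,b]+.5)*S).astype(np.int32),255); return cv2.GaussianBlur(r,(0,0),S).astype(float)
    obs=mask(h.astype(np.float32))
    def model(v):
        pts=[]
        for zz,rad in ((.064,.0208),(.079,.0208)):
            for i in range(6):
                t=v[2]+i*np.pi/3; pts.append([v[0]+rad*np.cos(t),v[1]+rad*np.sin(t),zz])
        for i in range(24): pts.append([v[0]+.018*np.cos(i*.2618),v[1]+.018*np.sin(i*.2618),.082])
        p=np.array([proj(k,q) for q in pts],np.float32); return cv2.convexHull(p).reshape(-1,2)
    best=None
    for t in np.radians([0,15,30,45]):
        r=minimize(lambda v:np.mean(np.abs(mask(model([v[0]/100,v[1]/100,v[2]]))-obs)),[x0[0]*100,x0[1]*100,t],method='Nelder-Mead',options=dict(initial_simplex=[[x0[0]*100,x0[1]*100,t],[x0[0]*100+.4,x0[1]*100,t],[x0[0]*100,x0[1]*100+.4,t],[x0[0]*100,x0[1]*100,t+.2]]))
        print(r.fun.round(3),(r.x[:2]/100).round(4),np.degrees(r.x[2]).round(1)%60, 'area',cv2.contourArea(h))
if __name__=='__main__':
    st=bot.read_state();k=cam('wrist',st)
    X=onplane(k,np.array([213,196])*.64,.085);print('spindle',X.round(4))
    nutfit('w3',k,X,(100,85,180,165))
    R=Ro.from_rotvec(st['eef_rot']).as_matrix()
    for u in [(367,340),(434,340),(372,440),(430,440),(400,312)]:
        X=onplane(k,np.array(u)*.64,st['ee_pos'][2]+.005);print(u,(R.T@(X-st['ee_pos'])*1000).round(1))
E
python3 fit.py
```

```text
spindle [ 0.5468 -0.0809  0.085 ]
5.539 [ 0.5466 -0.081 ] 34.1 area 1850.5
5.604 [ 0.5464 -0.0813] 35.2 area 1850.5
5.556 [ 0.5465 -0.0814] 32.8 area 1850.5
5.44 [ 0.5467 -0.0815] 32.8 area 1850.5
(367, 340) [19.3 -9.7 -5. ]
(434, 340) [19.4  9.3 -5. ]
(372, 440) [-12.9  -8.7  -5. ]
(430, 440) [-12.8   8.8  -5. ]
(400, 312) [27.7 -0.3 -5. ]
```

```bash
python3 -c "
import cv2
a=cv2.imread('pics/w1.png')[140:260,215:305]
cv2.imwrite('pics/c1.png',cv2.resize(a,(450,600),interpolation=cv2.INTER_CUBIC))"
```

```text
(no output)
```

View pics/c1.png

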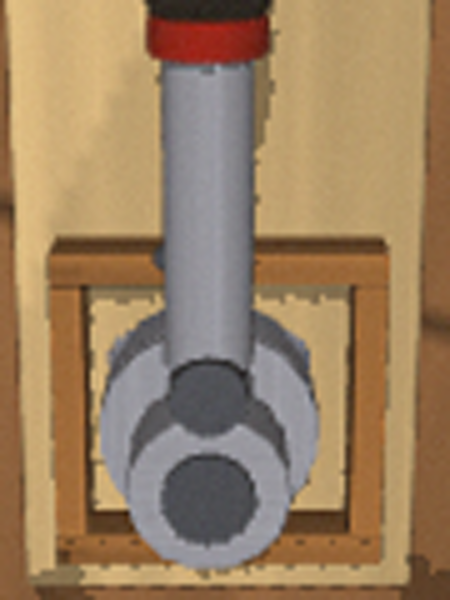

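The crop shows a flange circle with left edge at u=101, right edge at 319 and centre near (210,427). The boss circle is centred at (210,493), the hinge pin is at (208,397) and the ring edge at (208,62).

```bash
python3 -c "
from h import *
# pose at w1
st=dict(ee_pos=np.array([.4889,.2183,.23]),eef_rot=None)
yh=np.radians(15.94);y=np.array([np.cos(yh),np.sin(yh),0]);z=np.array([0,0,-1.]);x=np.cross(y,z)
R=np.c_[x,y,z];st['eef_rot']=Ro.from_matrix(R).as_rotvec();k=cam('wrist',st)
gp=np.array([.4934,.2121,.0546])
K,Rc,t=k
for n,u,zs in [('flange',(210,427),(.03,.035,.04,.045)),('boss',(210,493),(.066,.070,.074,.078)),('pin',(208,397),(.06,.065,.07,.074)),('ring',(208,62),(.059,)),]:
    for zz in zs:
        X=onplane(k,(215+u[0]/5-.4,140+u[1]/5-.4),zz); d=R.T@(X-gp); print(n,zz,(d*1000).round(1),'depth',(Rc@X+t)[2].round(4))
# flange width
for u,w in(((210,427),218),((210,493),164)): print('depth if 52mm',K[0,0]*.052/(w/5), w)
"
```

```text
flange 0.03 [-61.7  -2.7  24.6] depth 0.352
flange 0.035 [-59.7  -2.7  19.6] depth 0.3466
flange 0.04 [-57.6  -2.7  14.6] depth 0.3413
flange 0.045 [-55.5  -2.7   9.6] depth 0.3359
boss 0.066 [-62.1  -2.7 -11.4] depth 0.3174
boss 0.07 [-60.2  -2.7 -15.4] depth 0.313
boss 0.074 [-58.3  -2.7 -19.4] depth 0.3087
boss 0.078 [-56.5  -2.7 -23.4] depth 0.3043
pin 0.06 [-42.4  -3.1  -5.4] depth 0.318
pin 0.065 [-40.5  -3.1 -10.4] depth 0.3127
pin 0.07 [-38.5  -3.1 -15.4] depth 0.3073
pin 0.074 [-37.   -3.1 -19.4] depth 0.303
ring 0.059 [29.8 -3.2 -4.4] depth 0.3
depth if 52mm 0.35255832354679 218
depth if 52mm 0.4686446008121965 164
```

```bash
python3 -c "
from h import *
tell([.5431,-.0216,.15],3.1)"
```

```text
t 4.93 pos [ 0.6539 -0.1052  0.1975] yh 15.71 tilt [ 0.    -0.003] F [-0.2  1.  -4.5] M [ 0.01  0.02 -0.06] gap 0.0169
move [ 3.68 -2.8   1.59] turn 2.1
```

send_rows([
  [0.7,-0.5,0,0.4],
  [1.5,-1.1,0,0.8],
  [2.3,-1.7,0,1.3],
  [3.1,-2.3,0,1.8],
  [3.68,-2.8,0,2.1],
])

```text
time_s: 5.35
ee_pos: [0.5412, -0.0167, 0.1984]
eef_rot: [-2.154, -2.283, 0.0]
contact_force: [0.2, 0.9, -3.9]
finger_gap: 0.0166
```

send_rows([
  [0,0,0.6,0],
  [0,0,1.2,0],
  [0,0,1.6,0],
  [0,0,1.6,0],
  [0,0,1.6,0],
])

```text
time_s: 5.77
ee_pos: [0.5431, -0.02, 0.1508]
eef_rot: [-2.156, -2.283, 0.002]
contact_force: [-0.7, -0.3, -4.6]
finger_gap: 0.0169
```

```bash
python3 -c "
from h import *
tell([.5431,-.0216,.15],3.1)
a,ka,_=snap('scene','a1');b,kb,_=snap('side','b1')
st=bot.read_state()
N=[.5467,-.081,.074]
out=[]
for im,k in((a,ka),(b,kb)):
    u=proj(k,N); print(u.round(1)); c0=(u-[25,40]).astype(int); print(c0)
    out.append(cv2.resize(im[c0[1]:c0[1]+60,c0[0]:c0[0]+40+10],None,fx=8,fy=8,interpolation=cv2.INTER_CUBIC))
cv2.imwrite('pics/ab1.png',np.hstack(out))"
```

```text
t 5.77 pos [ 0.5431 -0.02    0.1508] yh 3.29 tilt [ 0.    -0.002] F [-0.7 -0.3 -4.6] M [-0.01 -0.06  0.02] gap 0.0169
move [-0.05 -0.    0.03] turn 0.03
[224.8 195.8]
[199 155]
[241.3 202. ]
[216 161]
```

View pics/ab1.png

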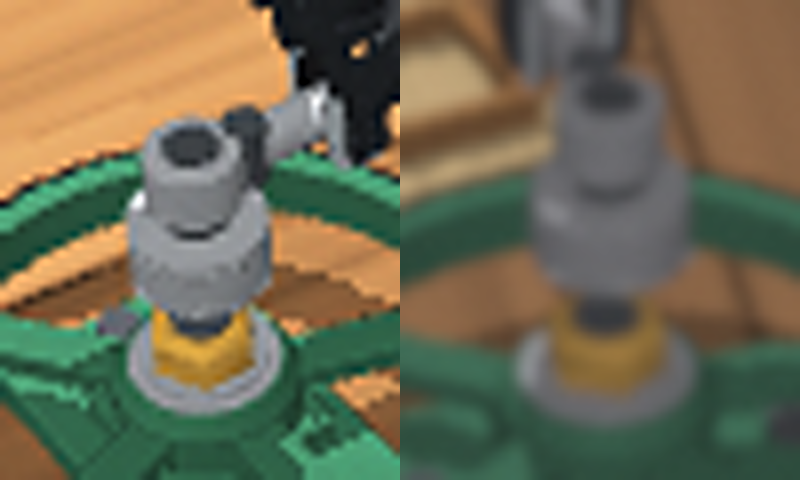

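Scene crop columns: flange centre ~200.5, nut ~203, washer ~206. Side crop columns: flange ~211.5, nut ~209, washer ~207.5, relative to the right half.

```bash
python3 -c "
from h import *
N=np.array([.5467,-.081,0])
for n,c0,obs in(('scene',199,(200.5,203,206)),('side',216,(211.5,209,207.5))):
    k=cam(n)
    f=lambda d,z:(proj(k,N+[d[0],d[1],z])[0]-c0+.5)*8
    print(n,[f((0,0),z).round(1) for z in(.118,.073,.063)],obs,'px/mm x,y',(f((.001,0),.11)-f((0,0),.11)).round(2),(f((0,.001),.11)-f((0,0),.11)).round(2))
"
```

```text
scene [np.float64(202.0), np.float64(210.7), np.float64(212.6)] (200.5, 203, 206) px/mm x,y 1.32 2.42
side [np.float64(204.8), np.float64(206.6), np.float64(207.0)] (211.5, 209, 207.5) px/mm x,y 3.03 -0.53
```

```bash
python3 -c "
from h import *
tell([.5415,-.0214,.126],3.1)"
```

```text
t 5.87 pos [ 0.5442 -0.0207  0.1522] yh 3.24 tilt [-0.     0.001] F [-0.7 -0.5 -4.2] M [-0.   -0.01  0.03] gap 0.0165
move [-0.02 -0.09  0.87] turn 0.02
```

send_rows([
  [-0.03,-0.055,0.3,0],
  [-0.03,-0.055,0.6,0],
  [-0.03,-0.055,0.8,0],
  [-0.03,-0.055,0.8,0],
  [-0.03,-0.055,0.8,0],
])

```text
time_s: 6.28
ee_pos: [0.5417, -0.0218, 0.1267]
eef_rot: [-2.157, -2.283, 0.002]
contact_force: [-0.2, 0.2, -4.1]
finger_gap: 0.017
```

```bash
python3 -c "
from h import *
tell([.5415,-.0214,.1076],3.1)"
```

```text
t 6.28 pos [ 0.5417 -0.0218  0.1267] yh 3.23 tilt [-0.    -0.001] F [-0.2  0.2 -4.1] M [-0.06 -0.03  0.04] gap 0.017
move [ 0.01 -0.    0.64] turn 0.02
```

Descend gently in 1.5 mm rows.

send_rows([
  [0,0,0.05,0],
  [0,0,0.1,0],
  [0,0,0.15,0],
  [0,0,0.2,0],
  [0,0,0.25,0],
])

```text
time_s: 6.7
ee_pos: [0.5421, -0.0217, 0.1198]
eef_rot: [2.158, 2.283, 0.0]
contact_force: [-0.5, -0.1, -4.4]
finger_gap: 0.0165
```

```bash
python3 -c "
from h import *
tell([.5415,-.0214,.1076],3.1)"
```

```text
t 6.7 pos [ 0.5421 -0.0217  0.1198] yh 3.24 tilt [0. 0.] F [-0.5 -0.1 -4.4] M [-0.07  0.07 -0.03] gap 0.0165
move [ 0.01 -0.02  0.41] turn 0.02
```

send_rows([
  [0,0,0.05,0],
  [0,0,0.1,0],
  [0,0,0.15,0],
  [0,0,0.2,0],
  [0,0,0.25,0],
])

```text
time_s: 7.12
ee_pos: [0.5421, -0.0218, 0.1122]
eef_rot: [-2.158, -2.283, 0.0]
contact_force: [0.8, 0.2, -4.7]
finger_gap: 0.0167
```

```bash
python3 -c "
from h import *
tell([.5415,-.0214,.1076],3.1)"
```

```text
t 7.12 pos [ 0.5421 -0.0218  0.1122] yh 3.24 tilt [-0. -0.] F [ 0.8  0.2 -4.7] M [-0.08 -0.    0.04] gap 0.0167
move [ 0.01 -0.02  0.15] turn 0.02
```

send_rows([
  [0,0,0.04,0],
  [0,0,0.08,0],
  [0,0,0.12,0],
  [0,0,0.15,0],
  [0,0,0.17,0],
])

```text
time_s: 7.53
ee_pos: [0.5421, -0.0217, 0.1072]
eef_rot: [-2.158, -2.283, 0.0]
contact_force: [-0.3, 0.4, -2.8]
finger_gap: 0.0167
```

```bash
python3 -c "
from h import *
tell([.5415,-.0214,.1076],3.1)"
```

```text
t 7.53 pos [ 0.5421 -0.0217  0.1072] yh 3.24 tilt [ 0. -0.] F [-0.3  0.4 -2.8] M [0.05 0.13 0.01] gap 0.0167
move [ 0.01 -0.02 -0.01] turn 0.02
```

send_rows([
  [0,0,0.02,0],
  [0,0,0.04,0],
  [0,0,0.05,0],
  [0,0,0.05,0],
  [0,0,0.05,0],
])

```text
time_s: 7.95
ee_pos: [0.5424, -0.0214, 0.1062]
eef_rot: [2.157, 2.284, 0.001]
contact_force: [-1.1, 2.0, 2.2]
finger_gap: 0.0166
```

```bash
python3 -c "
from h import *
tell([.5415,-.0214,.1076],3.1)"
```

```text
t 7.95 pos [ 0.5424 -0.0214  0.1062] yh 3.26 tilt [0.    0.001] F [-1.1  2.   2.2] M [ 0.19  0.34 -0.02] gap 0.0166
move [ 0.   -0.03 -0.05] turn 0.03
```

Seated: TCP z matches the prediction and Fz rises. Now I turn clockwise about the nut axis (r = 59.5 mm), 6° per call, watching the torque.

```bash
cat > tq.py <<'E'
from h import *
st=bot.read_state();R=Ro.from_rotvec(st['eef_rot']).as_matrix()
h=np.degrees(np.arctan2(R[1,1],R[0,1]))
n=st['ee_pos']+R@[-.0595,0,0]
r=(st['ee_pos']-n);F=st['contact_force'];M=st['moment']
print('t',round(st['time_s'],2),'yh',h.round(2),'axis',n[:2].round(4),'z',st['ee_pos'][2].round(4),'Ftool',(R.T@F).round(1),'Mz',M[2].round(2),'tau',(M[2]+r[0]*F[1]-r[1]*F[0]).round(2),'q7',st['q'][6].round(2))
E
python3 tq.py
```

```text
t 7.95 yh 3.26 axis [ 0.5458 -0.0808] z 0.1062 Ftool [ 2.  -1.  -2.2] Mz -0.02 tau 0.04 q7 0.21
```

send_rows([
  [0,0.04,0,0.2],
  [-0.002,0.083,0,0.4],
  [-0.004,0.125,0,0.6],
  [-0.007,0.166,0,0.8],
  [-0.011,0.207,0,1],
])

```text
time_s: 8.37
ee_pos: [0.5485, -0.0214, 0.1059]
eef_rot: [-2.276, -2.165, -0.0]
contact_force: [-2.2, 3.3, 3.8]
finger_gap: 0.0167
```

```bash
python3 tq.py
```

```text
t 8.37 yh -2.87 axis [ 0.5455 -0.0808] z 0.1059 Ftool [ 3.2 -2.4 -3.8] Mz 0.0 tau 0.14 q7 0.12
```

send_rows([
  [0,0.04,0,0.2],
  [-0.002,0.083,0,0.4],
  [-0.004,0.125,0,0.6],
  [-0.007,0.166,0,0.8],
  [-0.011,0.207,0,1],
])

```text
time_s: 8.78
ee_pos: [0.5549, -0.0217, 0.1059]
eef_rot: [-2.386, -2.044, -0.001]
contact_force: [-1.2, 4.6, 3.7]
finger_gap: 0.0162
```

```bash
python3 tq.py
```

```text
t 8.78 yh -8.83 axis [ 0.5457 -0.0804] z 0.1059 Ftool [ 4.4 -1.9 -3.6] Mz 0.06 tau 0.18 q7 0.02
```

send_rows([
  [0.01,0.04,0,0.2],
  [0.015,0.083,0,0.4],
  [0.015,0.125,0,0.6],
  [0.013,0.166,0,0.8],
  [0.01,0.207,0,1],
])

```text
time_s: 9.2
ee_pos: [0.5611, -0.0229, 0.1059]
eef_rot: [2.49, 1.915, 0.001]
contact_force: [-0.6, 3.6, 3.6]
finger_gap: 0.0168
```

```bash
python3 tq.py
```

```text
t 9.2 yh -14.86 axis [ 0.5459 -0.0804] z 0.1059 Ftool [ 3.3 -1.5 -3.6] Mz 0.13 tau 0.22 q7 -0.07
```

send_rows([
  [0.01,0.04,0,0.2],
  [0.01,0.083,0,0.4],
  [0.01,0.125,0,0.6],
  [0.006,0.166,0,0.8],
  [0.002,0.207,0,1],
])

```text
time_s: 9.62
ee_pos: [0.5664, -0.0241, 0.1056]
eef_rot: [-2.585, -1.783, 0.001]
contact_force: [-2.7, 4.3, 4.1]
finger_gap: 0.0165
```

```bash
python3 tq.py
```

```text
t 9.62 yh -20.81 axis [ 0.5453 -0.0797] z 0.1056 Ftool [ 3.  -4.  -4.1] Mz 0.93 tau 1.17 q7 -0.16
```

The washer has been met (torque 1.17). Now 3° steps.

send_rows([
  [0,0.02,0,0.1],
  [0,0.04,0,0.2],
  [0,0.062,0,0.3],
  [0,0.083,0,0.4],
  [0,0.104,0,0.5],
])

```text
time_s: 10.03
ee_pos: [0.5694, -0.0252, 0.1056]
eef_rot: [-2.631, -1.716, 0.001]
contact_force: [-2.3, 4.4, 3.6]
finger_gap: 0.0167
```

```bash
python3 tq.py
```

```text
t 10.03 yh -23.77 axis [ 0.5454 -0.0796] z 0.1056 Ftool [ 3.1 -3.9 -3.6] Mz 0.96 tau 1.18 q7 -0.2
```

send_rows([
  [0,0.02,0,0.1],
  [-0.001,0.04,0,0.2],
  [-0.001,0.062,0,0.3],
  [-0.002,0.083,0,0.4],
  [-0.003,0.104,0,0.5],
])

```text
time_s: 10.45
ee_pos: [0.5723, -0.0264, 0.1056]
eef_rot: [-2.675, -1.647, 0.001]
contact_force: [-2.4, 4.0, 3.4]
finger_gap: 0.0171
```

```bash
python3 tq.py
```

```text
t 10.45 yh -26.76 axis [ 0.5455 -0.0796] z 0.1056 Ftool [ 2.5 -3.9 -3.3] Mz 1.09 tau 1.33 q7 -0.24
```

send_rows([
  [0,0.02,0,0.1],
  [-0.001,0.04,0,0.2],
  [-0.001,0.062,0,0.3],
  [-0.002,0.083,0,0.4],
  [-0.003,0.104,0,0.5],
])

```text
time_s: 10.87
ee_pos: [0.5751, -0.0278, 0.1056]
eef_rot: [-2.717, -1.577, 0.001]
contact_force: [-0.8, 6.1, 4.4]
finger_gap: 0.0166
```

```bash
python3 tq.py
```

```text
t 10.87 yh -29.74 axis [ 0.5456 -0.0795] z 0.1056 Ftool [ 4.9 -3.7 -4.4] Mz 1.12 tau 1.34 q7 -0.29
```

send_rows([
  [0,0.014,0,0.066],
  [-0.001,0.028,0,0.133],
  [-0.001,0.042,0,0.2],
  [-0.001,0.055,0,0.266],
  [-0.001,0.069,0,0.333],
])

```text
time_s: 11.28
ee_pos: [0.5769, -0.0288, 0.1057]
eef_rot: [-2.744, -1.529, 0.0]
contact_force: [0.0, 5.1, 4.4]
finger_gap: 0.0164
```

```bash
python3 tq.py
```

```text
t 11.28 yh -31.73 axis [ 0.5456 -0.0794] z 0.1057 Ftool [ 4.3 -2.7 -4.4] Mz 1.15 tau 1.31 q7 -0.32
```

```bash
cat > slip.py <<'E'
from h import *
import sys
n=sys.argv[1]; snap('wrist',n)
for f in('w3',n):
    hsv=cv2.cvtColor(cv2.imread(f'pics/{f}.png'),cv2.COLOR_BGR2HSV).astype(int)
    m=((hsv[...,0]<6)|(hsv[...,0]>174))&(hsv[...,1]>180)&(hsv[...,2]>80); m[:140]=0
    v,u=np.nonzero(m); print(f,len(u),'red centroid',u.mean().round(2),v.mean().round(2))
    bk=(hsv[...,2]<60); out=[]
    for r in (20,60,100,140,160):
        row=bk[r]; i=int(u.mean()); a=i
        while a>0 and row[a]: a-=1
        b=i
        while b<511 and row[b]: b+=1
        out.append((a,b))
    print(out)
E
python3 slip.py w4; python3 tq.py
```

```text
w3 1067 red centroid 254.83 188.81
[(214, 288), (216, 288), (218, 287), (220, 287), (221, 287)]
w4 1040 red centroid 252.23 187.87
[(206, 278), (209, 279), (213, 281), (216, 282), (218, 283)]
t 11.33 yh -31.76 axis [ 0.5456 -0.0794] z 0.1057 Ftool [ 3.9 -4.7 -4. ] Mz 1.08 tau 1.36 q7 -0.32
```

The handle lags the tool by about 2°, so the round tube is slipping a little in the pads. I'll grip harder and push sideways more than twist.

send_rows([
  [0,0,0,0],
  [0,0.03,0,0.05],
  [-0.001,0.055,0,0.1],
  [-0.002,0.08,0,0.15],
  [-0.003,0.104,0,0.2],
], grip_force=120)

```text
time_s: 11.75
ee_pos: [0.5789, -0.0297, 0.1056]
eef_rot: [-2.758, -1.5, 0.002]
contact_force: [-5.3, 8.4, 8.1]
finger_gap: 0.0156
```

```bash
python3 tq.py;python3 slip.py w5
```

```text
t 11.75 yh -32.91 axis [ 0.5465 -0.0797] z 0.1056 Ftool [ 4.1 -9.  -8. ] Mz 0.99 tau 1.52 q7 -0.33
w3 1067 red centroid 254.83 188.81
[(214, 288), (216, 288), (218, 287), (220, 287), (221, 287)]
w5 1032 red centroid 252.79 187.75
[(208, 280), (211, 281), (214, 282), (217, 283), (219, 284)]
```

send_rows([
  [0,0.02,0,0.08],
  [0,0.04,0,0.16],
  [-0.001,0.062,0,0.22],
  [-0.002,0.083,0,0.28],
  [-0.003,0.104,0,0.35],
])

```text
time_s: 12.22
ee_pos: [0.581, -0.031, 0.1054]
eef_rot: [-2.784, -1.449, 0.003]
contact_force: [-6.9, 8.9, 8.5]
finger_gap: 0.0158
```

```bash
python3 tq.py;python3 slip.py w6|tail -2
```

```text
t 12.22 yh -34.99 axis [ 0.5469 -0.0798] z 0.1054 Ftool [  3.3 -10.9  -8.5] Mz 0.88 tau 1.52 q7 -0.36
w6 1039 red centroid 252.86 187.74
[(209, 280), (222, 281), (215, 282), (217, 283), (219, 284)]
```

send_rows([
  [0,0.02,0,0.08],
  [0,0.04,0,0.16],
  [-0.001,0.06,0,0.24],
  [-0.002,0.08,0,0.32],
  [-0.003,0.1,0,0.4],
])

```text
time_s: 12.68
ee_pos: [0.5833, -0.0326, 0.1054]
eef_rot: [-2.813, -1.391, 0.003]
contact_force: [-5.8, 10.8, 7.8]
finger_gap: 0.0159
```

```bash
python3 tq.py;python3 slip.py w7|tail -2
```

```text
t 12.68 yh -37.39 axis [ 0.5472 -0.0799] z 0.1054 Ftool [  5.1 -11.2  -7.7] Mz 0.9 tau 1.56 q7 -0.39
w7 1042 red centroid 252.81 187.71
[(209, 280), (212, 281), (215, 282), (217, 283), (219, 284)]
```

send_rows([
  [0,0.016,0,0.06],
  [0,0.032,0,0.13],
  [-0.001,0.048,0,0.2],
  [-0.002,0.064,0,0.26],
  [-0.002,0.08,0,0.33],
])

```text
time_s: 13.15
ee_pos: [0.5851, -0.0339, 0.1054]
eef_rot: [-2.836, -1.342, 0.003]
contact_force: [-5.8, 9.5, 8.1]
finger_gap: 0.0162
```

```bash
python3 tq.py;python3 slip.py w8|tail -2
```

```text
t 13.15 yh -39.35 axis [ 0.5474 -0.08  ] z 0.1054 Ftool [  3.7 -10.6  -8.1] Mz 1.01 tau 1.63 q7 -0.42
w8 1038 red centroid 252.77 187.66
[(209, 280), (212, 281), (215, 282), (217, 283), (219, 284)]
```

send_rows([
  [0,0.012,0,0.05],
  [0,0.024,0,0.1],
  [-0.001,0.036,0,0.15],
  [-0.001,0.048,0,0.2],
  [-0.002,0.06,0,0.25],
])

```text
time_s: 13.62
ee_pos: [0.5864, -0.0349, 0.1053]
eef_rot: [-2.853, -1.305, 0.003]
contact_force: [-7.4, 10.8, 8.9]
finger_gap: 0.016
```

```bash
python3 tq.py
```

```text
t 13.62 yh -40.84 axis [ 0.5475 -0.0799] z 0.1053 Ftool [  3.3 -12.7  -8.8] Mz 0.98 tau 1.73 q7 -0.44
```

Torque 1.73 with a sideways force loads the nut more than the hinge. To break over with less nut torque, I now add turn with little translation.

send_rows([
  [0,0.004,0,0.1],
  [0,0.008,0,0.2],
  [0,0.012,0,0.3],
  [0,0.016,0,0.4],
  [0,0.02,0,0.5],
])

```text
time_s: 14.03
ee_pos: [0.5879, -0.0364, 0.1057]
eef_rot: [-2.889, -1.23, 0.001]
contact_force: [-2.5, 7.5, 5.3]
finger_gap: 0.0158
```

```bash
python3 tq.py;python3 slip.py w9|tail -2
```

```text
t 14.03 yh -43.88 axis [ 0.5467 -0.0793] z 0.1057 Ftool [ 3.7 -7.  -5.3] Mz 1.09 tau 1.51 q7 -0.49
w9 1041 red centroid 252.41 187.88
[(208, 279), (211, 281), (214, 282), (217, 283), (219, 284)]
```

send_rows([
  [0,0.003,0,0.07],
  [0,0.006,0,0.14],
  [0,0.01,0,0.2],
  [0,0.012,0,0.26],
  [0,0.015,0,0.33],
])

```text
time_s: 14.5
ee_pos: [0.5887, -0.0374, 0.1059]
eef_rot: [-2.911, -1.179, -0.0]
contact_force: [0.5, 4.3, 4.9]
finger_gap: 0.0159
```

```bash
python3 tq.py;python3 slip.py w10|tail -2
```

```text
t 14.5 yh -45.89 axis [ 0.546  -0.0788] z 0.1059 Ftool [ 3.4 -2.7 -4.9] Mz 0.9 tau 1.07 q7 -0.52
w10 1044 red centroid 252.65 187.88
[(208, 280), (211, 281), (214, 282), (217, 283), (219, 284)]
```

send_rows([
  [0,0.013,0,0.1],
  [0,0.026,0,0.2],
  [0,0.039,0,0.3],
  [0,0.052,0,0.4],
  [-0.001,0.065,0,0.5],
])

```text
time_s: 14.97
ee_pos: [0.5903, -0.0391, 0.1059]
eef_rot: [-2.942, -1.101, -0.001]
contact_force: [0.8, 5.2, 4.2]
finger_gap: 0.0158
```

```bash
python3 tq.py;python3 slip.py w11|tail -2
```

```text
t 14.97 yh -48.96 axis [ 0.5454 -0.0781] z 0.1059 Ftool [ 4.  -3.4 -4.2] Mz 0.55 tau 0.75 q7 -0.56
w11 1034 red centroid 253.14 187.99
[(211, 283), (214, 283), (216, 284), (218, 285), (220, 285)]
```

send_rows([
  [0,0.013,0,0.1],
  [0,0.026,0,0.2],
  [0,0.039,0,0.3],
  [0,0.052,0,0.4],
  [-0.001,0.065,0,0.5],
])

```text
time_s: 15.43
ee_pos: [0.5916, -0.0408, 0.106]
eef_rot: [-2.97, -1.023, -0.001]
contact_force: [0.6, 6.1, 4.0]
finger_gap: 0.0157
```

```bash
python3 tq.py;python3 slip.py w12|tail -2; python3 -c "
from h import *
a,k,_=snap('scene','a2'); u=proj(k,[.55,-.06,.11]).astype(int)
cv2.imwrite('pics/a2b.png',cv2.resize(a[u[1]-35:u[1]+40,u[0]-50:u[0]+50],(800,600),interpolation=cv2.INTER_CUBIC))"
```

```text
t 15.43 yh -51.98 axis [ 0.5447 -0.0774] z 0.106 Ftool [ 4.2 -4.4 -4. ] Mz 0.57 tau 0.83 q7 -0.61
w12 1038 red centroid 253.66 187.92
[(212, 284), (214, 284), (217, 284), (219, 285), (220, 285)]
```

View pics/a2b.png

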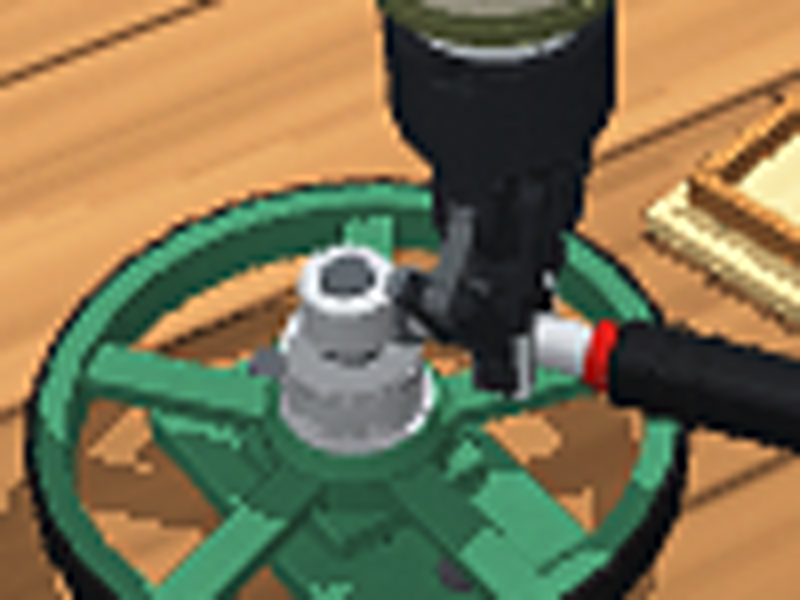

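The picture shows the socket down on the washer. Torque fell from 1.73 to about 0.8 as the handle folded, so it has broken over. One more small fold step to be sure it is past 0.1 rad, well short of the stop torque.

send_rows([
  [0,0.015,0,0.12],
  [0,0.03,0,0.24],
  [0,0.044,0,0.33],
  [0,0.044,0,0.33],
  [0,0.044,0,0.33],
])

```text
time_s: 15.95
ee_pos: [0.5923, -0.0415, 0.1059]
eef_rot: [-2.986, -0.975, -0.001]
contact_force: [0.6, 4.3, 3.7]
finger_gap: 0.0159
```

```bash
python3 tq.py;python3 slip.py w13|tail -2
```

```text
t 15.95 yh -53.86 axis [ 0.5443 -0.0766] z 0.1059 Ftool [ 3.1 -3.1 -3.7] Mz 1.01 tau 1.2 q7 -0.64
w13 1035 red centroid 252.28 188.01
[(208, 280), (211, 280), (214, 281), (217, 283), (218, 283)]
```

Torque rises again to 1.2, which means the fold reached the stop. I stop here and unwind about the hinge.

send_rows([
  [0,-0.039,0,-0.3],
  [-0.002,-0.078,0,-0.6],
  [-0.005,-0.118,0,-0.9],
  [-0.01,-0.157,0,-1.2],
  [-0.015,-0.195,0,-1.5],
])

```text
time_s: 16.42
ee_pos: [0.5882, -0.0368, 0.1058]
eef_rot: [-2.9, -1.207, -0.0]
contact_force: [-1.0, 6.0, 5.8]
finger_gap: 0.0158
```

```bash
python3 tq.py;python3 slip.py w14|tail -2
```

```text
t 16.42 yh -44.8 axis [ 0.5462 -0.0791] z 0.1058 Ftool [ 3.6 -4.9 -5.8] Mz 0.77 tau 1.07 q7 -0.5
w14 1035 red centroid 253.09 187.97
[(211, 282), (213, 283), (216, 284), (218, 284), (220, 285)]
```

send_rows([
  [0,-0.015,0,-0.1],
  [0,-0.03,0,-0.2],
  [0,-0.045,0,-0.3],
  [-0.001,-0.06,0,-0.4],
  [-0.002,-0.075,0,-0.5],
])

```text
time_s: 16.88
ee_pos: [0.5864, -0.0353, 0.1058]
eef_rot: [-2.867, -1.282, 0.001]
contact_force: [-0.7, 6.1, 5.7]
finger_gap: 0.016
```

```bash
python3 tq.py;python3 slip.py w15|tail -2
```

```text
t 16.88 yh -41.81 axis [ 0.5468 -0.0796] z 0.1058 Ftool [ 4.1 -4.5 -5.7] Mz 1.16 tau 1.43 q7 -0.46
w15 1039 red centroid 252.48 187.87
[(208, 279), (211, 281), (214, 282), (217, 283), (218, 283)]
```

send_rows([
  [0,-0.02,0,-0.1],
  [0,-0.04,0,-0.2],
  [0,-0.06,0,-0.3],
  [-0.002,-0.08,0,-0.4],
  [-0.003,-0.1,0,-0.5],
])

```text
time_s: 17.35
ee_pos: [0.5847, -0.0342, 0.106]
eef_rot: [2.834, 1.355, 0.002]
contact_force: [1.8, 3.9, 4.8]
finger_gap: 0.0156
```

```bash
python3 tq.py;python3 slip.py w16|tail -2
```

```text
t 17.35 yh -38.89 axis [ 0.5474 -0.0805] z 0.106 Ftool [ 4.2 -1.1 -4.8] Mz 0.2 tau 0.26 q7 -0.42
w16 1036 red centroid 254.04 188.07
[(213, 285), (215, 285), (218, 286), (220, 286), (221, 286)]
```

send_rows([
  [0.01,-0.02,0,-0.1],
  [0.02,-0.04,0,-0.2],
  [0.03,-0.06,0,-0.3],
  [0.03,-0.06,0,-0.3],
  [0.03,-0.06,-0.03,-0.3],
])

```text
time_s: 17.82
ee_pos: [0.5832, -0.0332, 0.1065]
eef_rot: [2.813, 1.398, -0.001]
contact_force: [3.3, 0.9, -0.8]
finger_gap: 0.0159
```

```bash
python3 tq.py
```

```text
t 17.82 yh -37.14 axis [ 0.5473 -0.0806] z 0.1065 Ftool [2.7 2.1 0.8] Mz 0.07 tau -0.05 q7 -0.39
```

Free. Lift straight up.

send_rows([
  [0.02,0.02,-0.1,0],
  [0.03,0.02,-0.2,0],
  [0.03,0.02,-0.3,0],
  [0.03,0.02,-0.4,0],
  [0.03,0.02,-0.5,0],
])

```text
time_s: 18.23
ee_pos: [0.5809, -0.0332, 0.1188]
eef_rot: [-2.812, -1.395, 0.012]
contact_force: [-2.3, -1.0, -6.4]
finger_gap: 0.0153
```

```bash
python3 tq.py
```

```text
t 18.23 yh -37.25 axis [ 0.5449 -0.0806] z 0.1188 Ftool [-2.1 -1.2  6.4] Mz -0.1 tau -0.03 q7 -0.4
```

send_rows([
  [0,0,-0.2,0],
  [0,0,-0.5,0],
  [0,0,-0.9,0],
  [0,0,-1.4,0],
  [0,0,-2,0],
])

```text
time_s: 18.65
ee_pos: [0.5846, -0.0318, 0.1835]
eef_rot: [2.812, 1.4, 0.001]
contact_force: [-0.3, 0.2, -4.1]
finger_gap: 0.0157
```

send_rows([
  [0,0,-0.4,0],
  [0,0,-0.6,0],
  [0,0,-0.6,0],
  [0,0,-0.6,0],
  [0,0,-0.6,0],
])

```text
time_s: 19.07
ee_pos: [0.5839, -0.0318, 0.1988]
eef_rot: [-2.812, -1.399, 0.002]
contact_force: [-0.8, -0.4, -5.0]
finger_gap: 0.0162
```

```bash
python3 slip.py w17; python3 -c "
from h import *
tell([.4934,.2121,.19],15.84)"
```

```text
w3 1067 red centroid 254.83 188.81
[(214, 288), (216, 288), (218, 287), (220, 287), (221, 287)]
w17 1058 red centroid 253.71 190.71
[(208, 283), (211, 283), (213, 284), (217, 284), (219, 285)]
t 19.12 pos [ 0.5838 -0.0318  0.1986] yh -37.09 tilt [-0.001 -0.001] F [ 0.1  0.3 -4.6] M [-0.02  0.03  0.04] gap 0.0154
move [ 4.67 -7.31  0.29] turn -8.82
```

send_rows([
  [0.4,-0.7,0,-0.8],
  [0.9,-1.4,0,-1.7],
  [1.4,-2.2,0,-2.6],
  [1.9,-3,0,-3.5],
  [2.4,-3.8,0,-4.4],
])

```text
time_s: 19.53
ee_pos: [0.5359, 0.0951, 0.1988]
eef_rot: [-2.414, -2.01, 0.002]
contact_force: [0.5, 0.5, -4.4]
finger_gap: 0.0154
```

```bash
python3 -c "
from h import *
tell([.4925,.2138,.19],14.3)"
```

```text
t 19.53 pos [0.5359 0.0951 0.1988] yh -10.45 tilt [-0.001 -0.001] F [ 0.5  0.5 -4.4] M [-0.01 -0.02  0.01] gap 0.0154
move [ 3.63 -2.14  0.29] turn -4.12
```

send_rows([
  [0.8,-0.5,0,-0.9],
  [1.6,-1,0,-1.8],
  [2.4,-1.4,0.1,-2.7],
  [3.1,-1.8,0.2,-3.5],
  [3.63,-2.14,0.3,-4.12],
])

```text
time_s: 19.95
ee_pos: [0.4926, 0.2155, 0.1897]
eef_rot: [-1.925, -2.481, 0.002]
contact_force: [1.1, 0.4, -4.5]
finger_gap: 0.0162
```

send_rows([
  [0,0,0,0],
  [0,0,0,0],
  [0,0,0,0],
  [0,0,0,0],
  [0,0,0,0],
])

```text
time_s: 20.37
ee_pos: [0.4946, 0.2118, 0.1907]
eef_rot: [1.937, 2.473, -0.0]
contact_force: [1.5, -0.0, -4.6]
finger_gap: 0.0158
```

```bash
python3 -c "
from h import *
tell([.4925,.2138,.09],14.3)
im,k,st=snap('wrist','w18'); cv2.imwrite('pics/w18b.png',cv2.resize(im,(800,600),interpolation=cv2.INTER_CUBIC))
"
```

```text
t 20.37 pos [0.4946 0.2118 0.1907] yh 13.87 tilt [-0. -0.] F [ 1.5 -0.  -4.6] M [-0.06 -0.04  0.03] gap 0.0158
move [ 0.08 -0.05  3.36] turn -0.07
```

View pics/w18b.png

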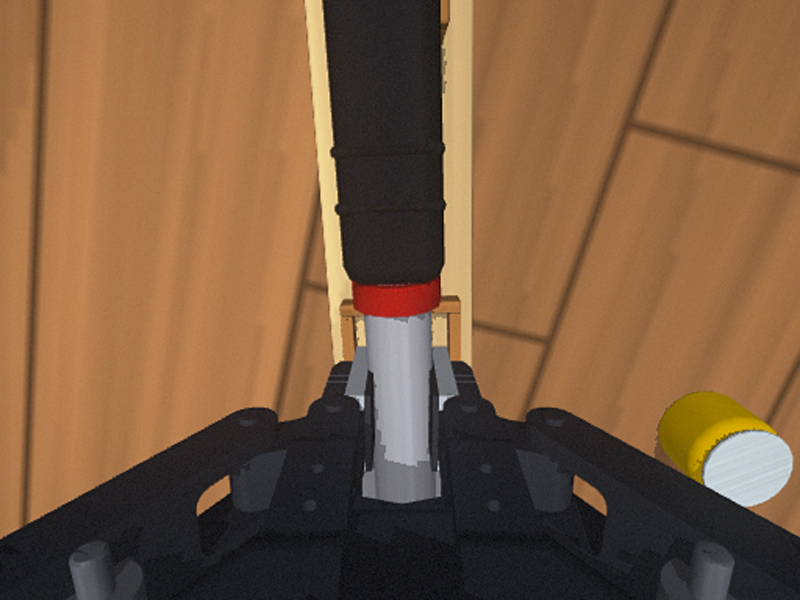

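Wrist view: handle centreline parallel to the board (top 382 vs 390, at 270 px 393 vs 401), pocket walls 347–455 centred on the tube. Now I descend.

send_rows([
  [0.04,-0.03,0.8,0],
  [0.08,-0.05,1.6,0],
  [0.08,-0.05,2.4,0],
  [0.08,-0.05,3,0],
  [0.08,-0.05,3.3,0],
])

```text
time_s: 20.83
ee_pos: [0.4909, 0.2139, 0.0893]
eef_rot: [-1.934, -2.474, 0.005]
contact_force: [-0.9, 0.1, -4.0]
finger_gap: 0.0157
```

send_rows([
  [0,0,0.15,0],
  [0,0,0.3,0],
  [0,0,0.45,0],
  [0,0,0.6,0],
  [0,0,0.75,0],
])

```text
time_s: 21.25
ee_pos: [0.4926, 0.2154, 0.0696]
eef_rot: [1.933, 2.476, 0.002]
contact_force: [-0.0, -0.0, -4.4]
finger_gap: 0.016
```

```bash
python3 -c "
from h import *
tell([.4925,.2138,.0546],14.3)
"
```

```text
t 21.25 pos [0.4926 0.2154 0.0696] yh 14.02 tilt [0.001 0.001] F [-0.  -0.  -4.4] M [-0.02 -0.07 -0.  ] gap 0.016
move [-0.05 -0.02  0.5 ] turn -0.05
```

send_rows([
  [-0.02,0,0.1,0],
  [-0.04,0,0.2,0],
  [-0.05,0,0.3,0],
  [-0.05,0,0.36,0],
  [-0.05,0,0.42,0],
])

```text
time_s: 21.67
ee_pos: [0.4924, 0.2136, 0.0564]
eef_rot: [-1.934, -2.476, 0.0]
contact_force: [0.1, 0.2, -2.7]
finger_gap: 0.0154
```

```bash
python3 -c "
from h import *
tell([.4925,.2138,.0546],14.3)
"
```

```text
t 21.67 pos [0.4924 0.2136 0.0564] yh 14.02 tilt [ 0. -0.] F [ 0.1  0.2 -2.7] M [ 0.02  0.08 -0.07] gap 0.0154
move [0.01 0.01 0.06] turn -0.05
```

send_rows([
  [0,0,0.02,0],
  [0,0,0.03,0],
  [0,0,0.04,0],
  [0,0,0.05,0],
  [0,0,0.05,0],
])

```text
time_s: 22.08
ee_pos: [0.4926, 0.214, 0.0555]
eef_rot: [-1.933, -2.476, -0.001]
contact_force: [-2.1, 2.2, 0.6]
finger_gap: 0.0156
```

```bash
python3 -c "
from h import *
tell([.4925,.2138,.0546],14.3)
"
```

```text
t 22.08 pos [0.4926 0.214  0.0555] yh 14.04 tilt [0.001 0.001] F [-2.1  2.2  0.6] M [ 0.06  0.32 -0.05] gap 0.0156
move [-0.01 -0.    0.03] turn -0.04
```

Resting on the floor. Open the jaws gently, then rise.

send_rows([
  [0,0,0,0],
  [0,0,0,0],
  [0,0,0,0],
  [0,0,0,0],
  [0,0,0,0],
], jaw=0, grip_force=20)

```text
time_s: 22.5
ee_pos: [0.4925, 0.2135, 0.0552]
eef_rot: [1.934, 2.476, 0.0]
contact_force: [-0.2, 0.1, -0.1]
finger_gap: 0.0754
```

send_rows([
  [0,0,0,0],
  [0,0,0,0],
  [0,0,0,0],
  [0,0,0,0],
  [0,0,0,0],
])

```text
time_s: 22.92
ee_pos: [0.4924, 0.2136, 0.0551]
eef_rot: [-1.934, -2.476, 0.0]
contact_force: [0.2, -0.1, -0.8]
finger_gap: 0.0855
```

send_rows([
  [0,0,-0.3,0],
  [0,0,-0.9,0],
  [0,0,-1.7,0],
  [0,0,-2.7,0],
  [0,0,-3.7,0],
])

```text
time_s: 23.33
ee_pos: [0.492, 0.2132, 0.1676]
eef_rot: [-1.934, -2.476, 0.001]
contact_force: [1.3, 0.3, 0.4]
finger_gap: 0.0857
```

send_rows([
  [0,0,-0.8,0],
  [0,0,-1.6,0],
  [0,0,-2.2,0],
  [0,0,-2.2,0],
  [0,0,-2.2,0],
])

```text
time_s: 23.75
ee_pos: [0.4929, 0.2137, 0.2336]
eef_rot: [1.933, 2.475, 0.004]
contact_force: [0.1, 0.4, -0.3]
finger_gap: 0.0855
```

```bash
python3 -c "
from h import *
tell([.4925,.2138,.0546],14.3)
im,k,st=snap('wrist','w19');b,_,_=snap('side','b19')
cv2.imwrite('pics/w19b.png',np.vstack([cv2.resize(im[:300],(640,375),interpolation=cv2.INTER_CUBIC),cv2.resize(b[110:250,150:350],(320,224),interpolation=cv2.INTER_CUBIC).repeat(1,0) if 0 else cv2.resize(b[110:180,150:350],(640,224),interpolation=cv2.INTER_CUBIC)]))
"
```

```text
t 23.75 pos [0.4929 0.2137 0.2336] yh 14.01 tilt [0.001 0.003] F [ 0.1  0.4 -0.3] M [ 0.    0.01 -0.02] gap 0.0855
move [-0.   -0.03  5.97] turn -0.05
```

View pics/w19b.png

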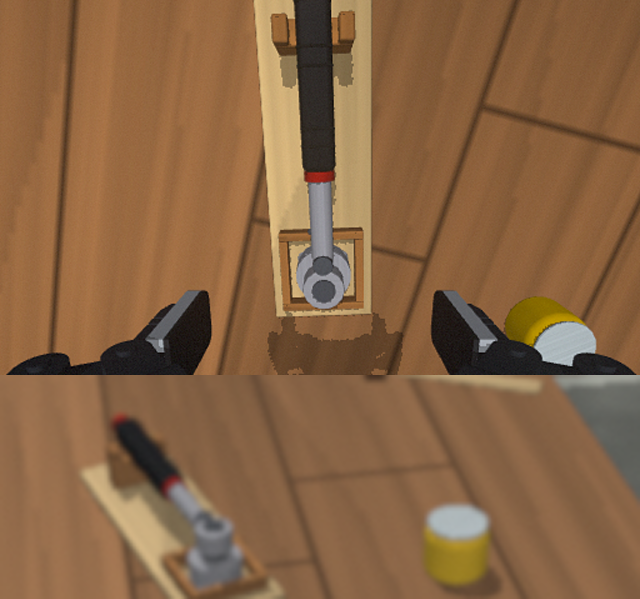

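The wrist view shows the socket in the pocket (about (323,275)) and the straight handle lying between the horns. The tin is untouched. Hand in.

```bash
python3 -c "
from station import bot
print(bot.job_done())"
```

```text
the job is handed in; nothing more can be done
None
```

I fitted the wrench, tightened the nut until the wrench broke over, and laid it back in its cradle. The job is handed in at about 24 s of the 72 s allowed. No verdict was reported, and neither preload nor breakover can be read directly, so those values are inferred from torque and angle.

- **Fit:** I gripped the wrench by its bare tube near the balance point. The socket went down over the nut without resistance, to the expected height, and the scene camera later showed it down on the washer.
- **Tightening:** The nut met the washer after about 20° of clockwise turning. Torque then rose to about 1.7 N m and fell to about 0.75 N m as the handle folded.
- **Stopping:** I went on folding until the torque rose again to 1.2 N m, which I took as the hinge's hard stop. That is below what it takes to turn the nut further. I then unwound the fold and lifted the wrench off.
- **Least certain point:** I estimate preload at 0.31 to 0.40 rad from the peak torque, which leaves little margin below 0.42. The tube slipped about 2° in the pads partway through, so I raised the grip to 120 N and allowed for the slip.
- **Final check:** The last wrist and side pictures show the socket in the pocket and the handle straight between the saddle horns. The gripper is open and about 18 cm above its release height. The tin looks undisturbed. The bowl and block were outside those pictures, but no move went near them.

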